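Load the drying chamber and hold the humidity probe in its guide

ROBOT

A 6-joint arm with a two-finger parallel gripper is mounted at the origin on the work surface. World frame = base frame: x ahead of the robot, y to its left, z up, the work surface at z = 0. Lengths are in mm, angles in rad, forces in N, time in s.
With the tool pointing down it reaches from about 275 to 825 mm from the base axis. Payload 4.9 kg.
Tool frame: the origin (TCP) lies midway between the tips of the shut fingers; the grasp point (between the pads) lies 19 mm behind it; x points along the fingers, y is the direction in which the jaws open and shut, and the axes are right-handed (so a half turn about x gives the same grasp; the last joint's range is limited). The gripper opens to 85 mm and grips with 20 to 120 N. Pads are 22 mm wide; open, the fingers measure 114 mm over their backs; the gripper's body (76 mm by 85 mm) begins 54 mm behind the grasp point. The pads swing forward as they close: fully open they stand 13 mm farther back than shut.
Start: joints at [1.198, 0.326, -0.193, 1.052, 0, 1.437], TCP at [130.088, 534.411, 231.281] pointing down, gripper open.
Joint ranges: [-2.65, 2.65], [-0.97, 1.79], [-1.3, 1.35], [-1.93, 2.1], [-1.47, 1.37], [-3.14, 3.14]. Speed limits (rad/s): [2.57, 2.57, 3.14, 3.14, 3.14, 3.14].

INTERFACE

Orientations are given as a rotation vector (axis times angle).
In Python, from plant import bot gives the robot as it stands. The module is installed in compiled form; this text tells all that it offers.
- The arm moves only by the tool jog_arm, never from a script. Its argument "commands" is a list of rows, each an object of numbers: "tx", "ty", "tz": the shift along the tool's x, y, z in units of 0.04 m (1.0 is 0.04 m); "wx", "wy", "wz": the turn, a rotation vector about the tool's x, y, z in units of 5 degrees (1.0 is 5 degrees). In form: [{"tx": .., "ty": .., "tz": .., "wx": .., "wy": .., "wz": ..}, ...]. A call has 1 to 5 rows; each row shifts and turns the commanded pose from where the row before left it, along the tool's axes as they then stand; what a row does not reach is not made up. A row lasts 1/10 s, in which the tool goes at most 50 mm and 8.59 degrees, less where a joint would pass 70% of its speed; a pose out of reach is approached as far as the arm can. A call with a number of a shift or a turn outside -1 to 1 is refused whole. A call with a gripper value outside its range is refused whole. "hand" is the opening, from 0 (shut) to 1 (fully open), set as the call begins (left out, the last holds). The fingers move at their own pace and stop on an object; the grip force is fixed at half the most. Time passes only in rows, so rows that do not move let the fingers close. It gives the time, the measured TCP pose, the force and the opening at its end, in the units of the state.
- bot.state(): the state, without advancing time (a new reading comes with each control period).
- bot.get_image(name): name is "scene" or "top" or "wrist"; returns the picture (400x640x3 uint8, blue, green, red); there is no depth.
- bot.camera_info(name): a dict with "mtx" (3x3 intrinsics, pixels), "dist" ([k1, k2, p1, p2, k3] as OpenCV has them; the pictures are not rectified), "camera_from_world" (4x4, takes a point from world to camera coordinates). Camera axes: x right, y down, z forward; pixel columns grow to the right and rows downward; lengths in mm; the calibration is good to about 2 mm. A picture is of the moment at which its call begins: read the wrist's pose just before it. camera_info takes no time and is no camera call; for the wrist camera it gives the pose at the moment of the call.
- bot.finish_job(): hands the job in, once; it reports no verdict.
The state is a dict: "time": time; "joint_positions": joint angles; "joint_velocities": joint speeds; "tau": joint torques, N m; "eef_pos": TCP position; "tcp_rot": TCP orientation; "wrist_force": force on the tool from outside, world axes, zero at the start; "moment": the same for the moment, N m; "grip_width": finger opening in mm.
Only numpy, scipy, OpenCV 4.12 (cv2) and the standard library are available. Lean on these libraries where they do the work, as an engineer would, in place of code of your own. Each camera call takes 0.05 s, during which the arm holds its last target. There are 200 camera calls.

TASK

Lift the loading tray by its red bar so that all four blue drying tablets slide off into the clear chamber (do not handle the tablets), then let the tray back down level. Then take the orange-handled humidity probe out of its stand and lower its rod upright through the hole in the blue guide, without touching the guide or chamber, until the tip is about 25 mm below the chamber's rim. Finish while still holding it there, steady, centred in the hole and touching nothing; leave the flask, beaker and tube rack alone.

Things in the scene. Friction and masses are not known exactly. Their poses are not given: they have to be found in the camera images.
- chamber: Fixed station on the bench; origin at the centre of the chamber's underside, on the bench; z up, y points from the chamber to its loading tray. Clear open-topped box 120 (x) by 144 (y) by 90 mm high, walls and floor 5 mm. Along its -y side a blue guide plate, 80 (x) by 66 (y) by 12 mm thick, spans the mouth from y = -68 to y = -2 mm, underside 15 mm above the chamber's rim (z = 105 to 117 mm), on two posts at y = -76 mm. The rest of the mouth is open.
- guide_hole (a point): Centre of the round vertical through hole, 24 mm in diameter, in the blue guide plate, at the level of the plate's upper face (117 mm above the bench; 27 mm above the chamber's rim), at x = 0, y = -35 mm of the chamber.
- tray (a joint): Hinge of the aluminium loading tray, rad: 0 = level on its props, grows as the bar end is lifted, stops at 1.3. No spring: tray (0.25 kg) falls back to level, softly damped, when let go. Tilting it to about 1.15 slides the tablets off into the chamber. Tray 100 wide by 113 mm long, side and back walls 22 mm high, open at the chamber end.
- tray_hinge (a point): Point on the tray's hinge axis (which runs along the chamber's x), at the chamber's +y wall: y = 72, z = 95 mm of the chamber. Does not move with the tray.
- tray_bar (a point): Middle of the tray's red grip bar, 10 mm in diameter, lying along the chamber's x, 76 mm free length between two side arms 8 mm thick. It is 153 mm from the hinge axis (y = 225, z = 97 mm of the chamber when level) and moves on an arc about it; the space between the bar and the tray's back wall is 45 mm clear, and the bar is free below to the bench. It may turn in the grip.
- tablet0: Blue drying tablet, a disc 22 mm in diameter and 14 mm high, 12 g; starts flat on the tray; origin at the centre of its underside.
- tablet1: Blue drying tablet, a disc 22 mm in diameter and 14 mm high, 12 g; starts flat on the tray; origin at the centre of its underside.
- tablet2: Blue drying tablet, a disc 22 mm in diameter and 14 mm high, 12 g; starts flat on the tray; origin at the centre of its underside.
- tablet3: Blue drying tablet, a disc 22 mm in diameter and 14 mm high, 12 g; starts flat on the tray; origin at the centre of its underside.
- stand: Fixed probe stand; origin on the bench under its centre. Base 90 by 90 by 8 mm; top plate 60 by 60 mm, upper face 100 mm above the bench, with a 14 mm hole through which the probe's rod hangs; four thin corner posts.
- probe_grip (a point): Centre of the probe's orange handle, a block 26 by 26 mm and 70 mm high (sides along this frame's x and y). Starts upright, 135 mm above the bench, the handle's underside resting on the stand's top plate. A black stub 14 mm in diameter stands 12 mm above the handle's top.
- probe_tip (a point): Lower end of the probe's steel rod, on its axis: rod 10 mm in diameter, sticks out 90 mm below the handle; the tip is 125 mm below the handle's centre.
- probe: The probe (0.12 kg); origin at the rod's tip, z along the rod up to the handle.
- flask: Bystander: amber conical flask, 80 mm wide, 115 mm high; origin under its centre.
- beaker: Bystander: white cup-shaped beaker, 64 mm wide, 75 mm high; origin under its centre.
- rack: Bystander: white tube rack 70 by 200 mm, 70 mm high, tubes up to 113 mm; origin under its centre.
Not all that is in view belongs to the job. Of the things that look like the probe, the largest one is meant.

How it is judged:
By the outcome, as a careful person would: the job done as asked, in the order asked, and still so for the second after the job is handed in, while the arm keeps its last pose, push and grip.
It also fails if it takes over 69 s, if anything falls off the work surface, if the arm or the gripper's body presses on something with over 40 N, if the wrist force passes 120 N, or if a joint passes its speed limit or range.

## Working session

There is one attempt and no reset: what is moved stays moved. The work goes in short steps, Python scripts to look and compute and a tool call to move; the robot and the scene stay as the last step left them, time stands still between calls to the robot, and variables do not carry over. Pictures are saved under pics/ and viewed, about 8 in all and at most 12, crops included, and the job is handed in when it is done.

Besides the shell and the picture viewer there is one more tool, called after "Request:" in YAML: its name, and indented under it one key for each argument. jog_arm: Moves the arm, as the interface text tells. Shifts and turns lie within -1 to 1; 1 stands for 0.04 m of shift or 5 degrees of turn. Its arguments: {"type":"object","properties":{"commands":{"type":"array","items":{"type":"object","properties":{"tx":{"type":"number"},"ty":{"type":"number"},"tz":{"type":"number"},"wx":{"type":"number"},"wy":{"type":"number"},"wz":{"type":"number"}}}},"hand":{"type":"number"}},"required":["commands"]}

```bash
mkdir -p pics; cat > h.py <<'E'
import numpy as np, cv2
from plant import bot
from scipy.spatial.transform import Rotation as R
def cam(n):
    c=bot.camera_info(n); return np.array(c["mtx"],float),np.array(c["dist"],float),np.array(c["camera_from_world"],float)
def ray(n,uv,c=None):
    K,d,T=c or cam(n); p=cv2.undistortPoints(np.array([[uv]],float),K,d)[0,0]
    D=T[:3,:3].T@np.array([p[0],p[1],1]); return -T[:3,:3].T@T[:3,3],D
def atz(n,uv,z,c=None):
    o,D=ray(n,uv,c); return o+D*(z-o[2])/D[2]
def proj(n,P,c=None):
    K,d,T=c or cam(n); return cv2.projectPoints(np.array(P,float).reshape(-1,1,3),cv2.Rodrigues(T[:3,:3])[0],T[:3,3],K,d)[0].reshape(-1,2)
E
python3 - <<'E'
from h import *
print(bot.state())
for n in("scene","top","wrist"):
    cv2.imwrite(f"pics/{n}0.png",bot.get_image(n)); K,d,T=cam(n); print(n,K.tolist(),d,(-T[:3,:3].T@T[:3,3]).round(),T[2,:3].round(2))
E
```

```text
{'time': 0.0, 'joint_positions': array([ 1.19781147e+00,  3.26964995e-01, -1.93582491e-01,  1.05198411e+00,
       -1.97446989e-05,  1.43657447e+00]), 'joint_velocities': array([ 6.84219931e-06,  1.58348048e-04, -6.40192369e-04, -1.36309628e-04,
        6.94495521e-05,  1.21262345e-03]), 'tau': array([ 1.12792892e-03, -4.43397832e+01,  2.62440526e+01,  1.54240429e-02,
        1.22889587e-04, -5.68726506e-06]), 'eef_pos': array([129.86993741, 533.85387812, 230.4908572 ]), 'tcp_rot': array([ 0.18612839,  1.5630727 , -0.18878005]), 'wrist_force': array([ 0.64891562,  0.36251173, -0.13625177]), 'moment': array([ 0.04155648, -0.01218283,  0.03367626]), 'grip_width': 85.2441395295631}
scene [[438.7010587697021, 0.0, 318.3511539188697], [0.0, 438.7010587697021, 200.3126142432497], [0.0, 0.0, 1.0]] [-0.11989648  0.          0.          0.          0.        ] [1043. -581.  819.] [-0.43  0.61 -0.67]
top [[376.04218476137663, 0.0, 322.78679065394897], [0.0, 376.04218476137663, 196.1022843096509], [0.0, 0.0, 1.0]] [-0.00340157  0.          0.          0.          0.        ] [ 390.   42. 1110.] [ 0.18  0.01 -0.98]
wrist [[319.1517546802466, 0.0, 316.52381828266687], [0.0, 319.1517546802466, 197.09196680313192], [0.0, 0.0, 1.0]] [-0.03657952  0.          0.          0.          0.        ] [ 65. 549. 374.] [ 0.26 -0.06 -0.96]
```

View pics/scene0.png

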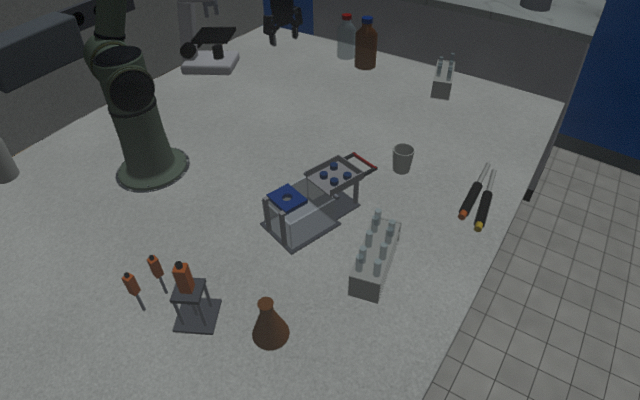

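View pics/top0.png

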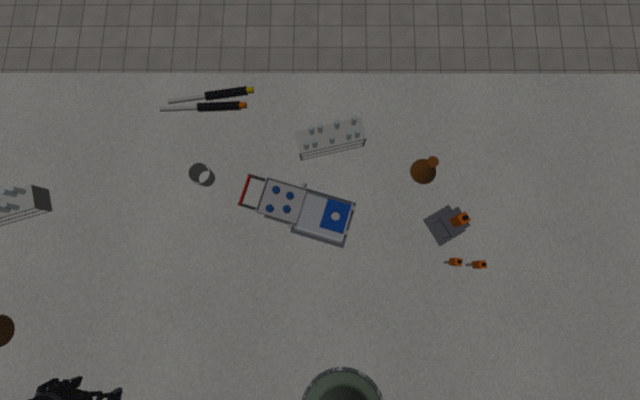

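The scene shows the station (bar at scene (362,160), guide hole (287,197)) and the stand with the probe (182,275). In the top view the bar is at (246,190), the hole at (336,216) and the probe at (460,218); flask, rack and beaker are nearby. Two smaller probes lie or stand beside it as decoys.

```bash
cat > m.py <<'E'
from h import *
t=cv2.imread("pics/top0.png");s=cv2.imread("pics/scene0.png")
def blobs(im,lo,hi,box,mn=8):
    x0,y0,x1,y1=box; hsv=cv2.cvtColor(im,cv2.COLOR_BGR2HSV)
    m=cv2.inRange(hsv,lo,hi); k=np.zeros_like(m);k[y0:y1,x0:x1]=m[y0:y1,x0:x1]
    n,l,st,c=cv2.connectedComponentsWithStats(k); return [(st[i].tolist(),c[i].round(2).tolist(),l==i) for i in range(1,n) if st[i][4]>=mn]
def rect(mask): return cv2.minAreaRect(np.argwhere(mask)[:,::-1].astype(np.float32))
for nm,im,bx in(("top",t,(230,165,270,215)),("scene",s,(330,140,390,185))):
    for lo,hi in(((0,120,60),(6,255,255)),((174,120,60),(180,255,255))):
        for b in blobs(im,lo,hi,bx): print(nm,"red",b[:2],rect(b[2]),atz(nm,b[1],97).round(1))
for nm,im,bx in(("top",t,(315,190,365,245)),("scene",s,(260,180,315,220))):
    for b in blobs(im,(100,130,40),(130,255,255),bx,40):
        print(nm,"blue",b[:2],rect(b[2])); f=b[2].astype(np.uint8)*255
        cs,h=cv2.findContours(f,cv2.RETR_CCOMP,cv2.CHAIN_APPROX_NONE)
        for c,hh in zip(cs,h[0]):
            if hh[3]>=0 and len(c)>6: M=c.reshape(-1,2).mean(0);print(" hole",M,len(c),atz(nm,M,117).round(1),atz(nm,M,105).round(1))
for nm,im,bx in(("top",t,(435,195,480,245)),("scene",s,(165,255,200,300))):
    for b in blobs(im,(5,120,50),(20,255,255),bx,15): print(nm,"or",b[:2],rect(b[2]),atz(nm,b[1],135).round(1))
a=cv2.resize(t[160:260,220:500],None,fx=2.8,fy=2.8,interpolation=cv2.INTER_CUBIC)
b=cv2.resize(s[250:340,120:300],None,fx=3.3,fy=3.3,interpolation=cv2.INTER_CUBIC)
w=max(a.shape[1],b.shape[1]);o=np.zeros((a.shape[0]+b.shape[0],w,3),np.uint8);o[:a.shape[0],:a.shape[1]]=a;o[a.shape[0]:,:b.shape[1]]=b
print(o.shape);cv2.imwrite("pics/crop0.png",o)
E
python3 m.py
```

```text
top red ([239, 174, 11, 31, 69], [244.14, 189.72]) ((244.30001831054688, 189.09999084472656), (2.5298221111297607, 31.622774124145508), 18.43494987487793) [595. 273.  97.]
scene red ([353, 153, 20, 14, 31], [362.81, 159.42]) ((362.65386962890625, 159.26922607421875), (23.02005958557129, 1.3867504596710205), 33.6900634765625) [591.5 274.9  97. ]
top blue ([320, 199, 31, 34, 621], [335.08, 215.42]) ((335.1135559082031, 215.38107299804688), (23.82095718383789, 29.335065841674805), 17.10272979736328)
 hole [334.75862069 215.68965517] 29 [521.9  23.5 117. ] [523.5  23.3 105. ]
scene blue ([267, 184, 40, 28, 513], [286.53, 197.23]) ((286.8000183105469, 197.1000213623047), (23.255107879638672, 32.64659118652344), 63.43495178222656)
 hole [286.5        196.96428571] 28 [525.4  20.5 117. ] [516.6  30.8 105. ]
top or ([450, 212, 20, 15, 172], [458.8, 219.49]) ((459.50006103515625, 219.50003051757812), (11.180339813232422, 18.335756301879883), 63.43495178222656) [ 511.7 -298.1  135. ]
scene or ([173, 263, 21, 29, 197], [185.3, 274.32]) ((183.35000610351562, 278.0500183105469), (29.409183502197266, 15.811389923095703), 71.56504821777344) [ 509.8 -291.   135. ]
(577, 784, 3)
```

View pics/crop0.png

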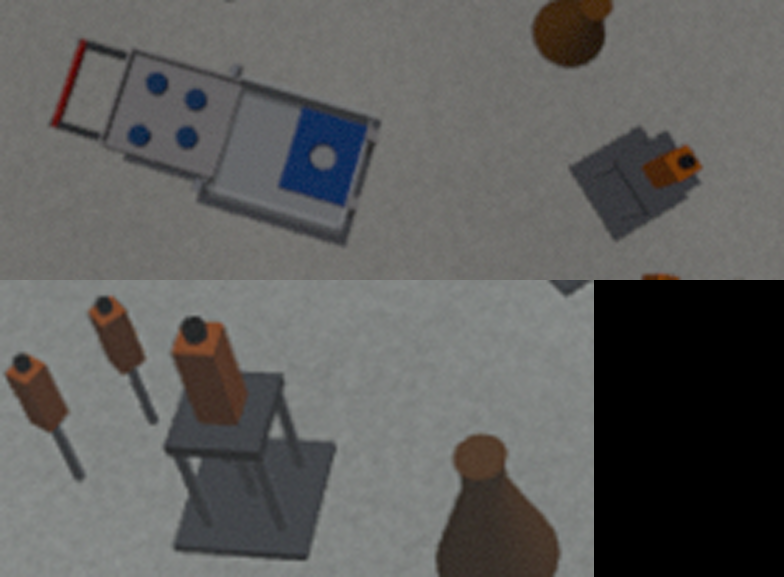

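Bar to hole is about 261 mm against 260 expected, so the fit is consistent. Chamber yaw is about -15.5°.

```bash
cat >> h.py <<'E'
def down(yaw,ref=None):
    "tool down, jaw axis at world angle yaw (deg); sign nearest to ref"
    out=[]
    for s in(1,-1):
        y=s*np.array([np.cos(np.radians(yaw)),np.sin(np.radians(yaw)),0]);x=np.array([0,0,-1.]);out.append(np.c_[x,y,np.cross(x,y)])
    if ref is None: return out[0]
    return min(out,key=lambda Q:R.from_matrix(ref.T@Q).magnitude())
def now():
    s=bot.state();return np.array(s["eef_pos"]),R.from_rotvec(s["tcp_rot"]).as_matrix()
def plan(p,Q,p1,Q1,n):
    "straight rows in tool axes/units"
    w=R.from_matrix(Q.T@Q1).as_rotvec()/n; d=(np.array(p1)-p)/n; rows=[]
    for i in range(n):
        t=(Q.T@d)/40; rows.append(np.r_[t,np.degrees(w)/5].round(3).tolist()); Q=Q@R.from_rotvec(w).as_matrix()
    return rows
E
python3 - <<'E'
from h import *
p,Q=now();print(Q.round(3).tolist())
bar=np.array([593,274,97.]);Q1=down(74.5,Q)
print("turn",np.degrees(R.from_matrix(Q.T@Q1).as_rotvec()))
for r in plan(p,Q,bar+[0,0,110],Q1,15):print(r)
for n,uv in(("flask",(423,172)),("beaker",(201,175)),("rack",(331,138))):print(n,atz("top",uv,30).round())
E
```

```text
[[-0.0, 0.237, 0.972], [-0.001, 0.972, -0.237], [-1.0, -0.001, -0.0]]
turn [ 1.81872381 -0.00942105  0.07606868]
[0.04, -0.238, 0.852, 0.024, -0.0, 0.001]
[0.04, -0.237, 0.853, 0.024, -0.0, 0.001]
[0.04, -0.235, 0.853, 0.024, -0.0, 0.001]
[0.04, -0.233, 0.854, 0.024, -0.0, 0.001]
[0.04, -0.231, 0.854, 0.024, -0.0, 0.001]
[0.04, -0.229, 0.855, 0.024, -0.0, 0.001]
[0.04, -0.228, 0.855, 0.024, -0.0, 0.001]
[0.04, -0.226, 0.856, 0.024, -0.0, 0.001]
[0.04, -0.224, 0.856, 0.024, -0.0, 0.001]
[0.039, -0.222, 0.857, 0.024, -0.0, 0.001]
[0.039, -0.22, 0.857, 0.024, -0.0, 0.001]
[0.039, -0.219, 0.858, 0.024, -0.0, 0.001]
[0.039, -0.217, 0.858, 0.024, -0.0, 0.001]
[0.039, -0.215, 0.859, 0.024, -0.0, 0.001]
[0.039, -0.213, 0.859, 0.024, -0.0, 0.001]
flask [ 665. -238.   30.]
beaker [652. 419.  30.]
rack [769.  34.  30.]
```

Request:
jog_arm:
  commands:
    - {"tx":0.04,"ty":-0.236,"tz":0.853,"wx":0.072}
    - {"tx":0.04,"ty":-0.234,"tz":0.854,"wx":0.072}
    - {"tx":0.04,"ty":-0.231,"tz":0.854,"wx":0.072}
    - {"tx":0.04,"ty":-0.228,"tz":0.855,"wx":0.072}
    - {"tx":0.04,"ty":-0.226,"tz":0.856,"wx":0.072}
  hand: 0.5

```text
schema error: expected keys tx, ty, tz, wx, wy, wz
```

Request:
jog_arm:
  commands:
    - {"tx":0.04,"ty":-0.222,"tz":0.857}
    - {"tx":0.04,"ty":-0.222,"tz":0.857}
    - {"tx":0.04,"ty":-0.222,"tz":0.857}
    - {"tx":0.04,"ty":-0.222,"tz":0.857}
    - {"tx":0.04,"ty":-0.222,"tz":0.857}

```text
schema error: expected keys tx, ty, tz, wx, wy, wz
```

Request:
jog_arm:
  commands:
    - {"tx":0.04,"ty":-0.222,"tz":0.857}
    - {"tx":0.04,"ty":-0.222,"tz":0.857}
    - {"tx":0.04,"ty":-0.222,"tz":0.857}
    - {"tx":0.04,"ty":-0.222,"tz":0.857}
    - {"tx":0,"ty":0,"tz":0}

```text
schema error: expected keys tx, ty, tz, wx, wy, wz
```

```bash
python3 - <<'E'
from h import *
p,Q=now();print(p,Q.round(3).tolist());c=cam("wrist");im=bot.get_image("wrist");cv2.imwrite("pics/w1.png",im)
np.savez("w1",K=c[0],d=c[1],T=c[2])
print(proj("wrist",[[593,274,97],[523.5,22,117]],c),bot.state()["time"],bot.state()["grip_width"])
E
```

```text
[129.92063967 533.98952066 230.66090518] [[-0.0, 0.237, 0.972], [-0.001, 0.972, -0.237], [-1.0, -0.001, -0.0]]
[[214.5427146  546.07146358]
 [ 23.2891469  548.21608045]] 0.2 85.93543656180871
```

View pics/w1.png

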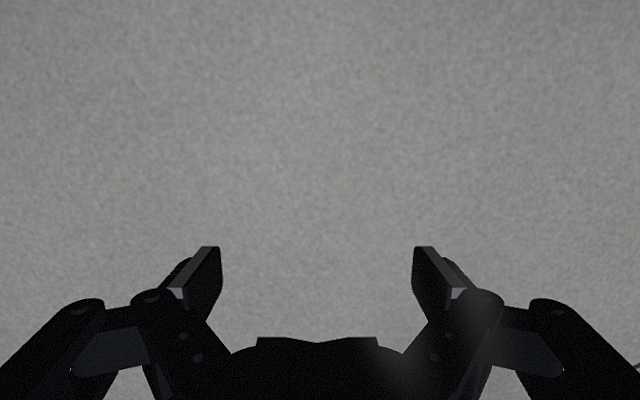

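All six keys are required, so nothing moved. The wrist picture shows only the gripper fingers (215,270) and (420,270) over bare bench.

Request:
jog_arm:
  commands:
    - {"tx":0.04,"ty":-0.236,"tz":0.853,"wx":0.072,"wy":0,"wz":0}
    - {"tx":0.04,"ty":-0.234,"tz":0.854,"wx":0.072,"wy":0,"wz":0}
    - {"tx":0.04,"ty":-0.231,"tz":0.854,"wx":0.072,"wy":0,"wz":0}
    - {"tx":0.04,"ty":-0.228,"tz":0.855,"wx":0.072,"wy":0,"wz":0}
    - {"tx":0.04,"ty":-0.226,"tz":0.856,"wx":0.072,"wy":0,"wz":0}
  hand: 0.5

```text
time: 0.7
eef_pos: [285.1, 446.3, 223.1]
tcp_rot: [0.212, 1.561, -0.212]
wrist_force: [1.5, 0.3, 0.7]
grip_width: 42.6
```

Request:
jog_arm:
  commands:
    - {"tx":0.04,"ty":-0.215,"tz":0.857,"wx":0,"wy":0,"wz":0}
    - {"tx":0.04,"ty":-0.215,"tz":0.857,"wx":0,"wy":0,"wz":0}
    - {"tx":0.04,"ty":-0.215,"tz":0.857,"wx":0,"wy":0,"wz":0}
    - {"tx":0.04,"ty":-0.215,"tz":0.857,"wx":0,"wy":0,"wz":0}
    - {"tx":0.04,"ty":-0.215,"tz":0.857,"wx":0,"wy":0,"wz":0}

```text
time: 1.2
eef_pos: [438.9, 359.0, 215.1]
tcp_rot: [0.212, 1.561, -0.212]
wrist_force: [-0.4, -0.3, 0.3]
grip_width: 42.9
```

Request:
jog_arm:
  commands:
    - {"tx":0.04,"ty":-0.215,"tz":0.857,"wx":0,"wy":0,"wz":0}
    - {"tx":0.04,"ty":-0.215,"tz":0.857,"wx":0,"wy":0,"wz":0}
    - {"tx":0.04,"ty":-0.215,"tz":0.857,"wx":0,"wy":0,"wz":0}
    - {"tx":0.04,"ty":-0.215,"tz":0.4,"wx":0,"wy":0,"wz":0}
    - {"tx":0,"ty":0,"tz":0,"wx":0,"wy":0,"wz":0}

```text
time: 1.7
eef_pos: [544.3, 293.3, 208.1]
tcp_rot: [0.214, 1.561, -0.215]
wrist_force: [-0.2, -0.3, -0.1]
grip_width: 43.0
```

```bash
python3 - <<'E'
from h import *
p,Q=now();print(p,Q.round(3).tolist());c=cam("wrist");im=bot.get_image("wrist");cv2.imwrite("pics/w2.png",im)
np.savez("w2",K=c[0],d=c[1],T=c[2])
print(proj("wrist",[[593,274,97],[523.5,22,117]],c),bot.state()["time"],bot.state()["grip_width"])
E
```

```text
[544.33576865 293.31129537 208.06192406] [[-0.001, 0.27, 0.963], [-0.001, 0.963, -0.27], [-1.0, -0.001, -0.001]]
[[311.38204444 252.03990876]
 [  0.38551953 261.53203315]] 1.75 43.14753064325912
```

View pics/w2.png

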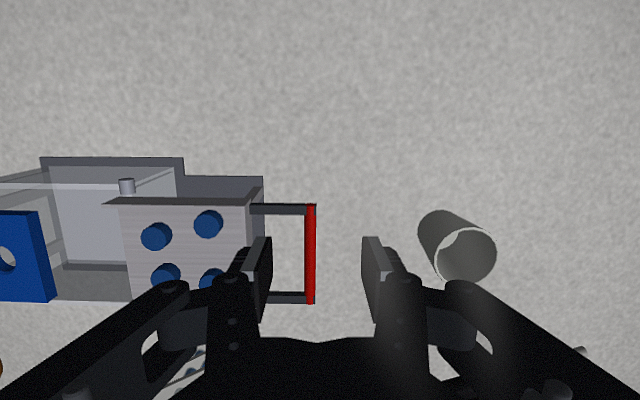

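Wrist view: the red bar runs from (312,204) to (309,303), between the fingers; guide hole at (3,258), beaker at right (455,245).

```bash
python3 - <<'E'
from h import *
z=np.load("w2.npz");c=(z["K"],z["d"],z["T"]);im=cv2.imread("pics/w2.png");h=cv2.cvtColor(im,cv2.COLOR_BGR2HSV)
m=cv2.inRange(h,(0,130,60),(8,255,255))|cv2.inRange(h,(172,130,60),(180,255,255));m[:,:280]=0;m[:,345:]=0
v=np.argwhere(m)[:,::-1];print(len(v),v.min(0),v.max(0))
E_=[]
for r in(v[:,1].min()+2,250,v[:,1].max()-2):
    u=v[v[:,1]==r][:,0].mean(); P=atz("wrist",(u,r),97,c);E_.append(P);print(u,r,P.round(1))
d=E_[0]-E_[2];print("len",np.linalg.norm(d),"x-axis angle",np.degrees(np.arctan2(-d[1],-d[0])),"mid",(E_[0]+E_[2])/2)
p,Q=now();print("tool offset of mid",(Q.T@((E_[0]+E_[2])/2-p)).round(1))
E
```

```text
1001 [304 203] [315 304]
310.0 205 [551.8 284.6  97. ]
310.0 250 [590.8 273.4  97. ]
309.0 302 [640.2 258.2  97. ]
len 92.24133420005134 x-axis angle -16.604493173670264 mid [595.95681057 271.42459741  97.        ]
tool offset of mid [111.2  -7.8  57.3]
```

Request:
jog_arm:
  commands:
    - {"tx":0.2,"ty":-0.1,"tz":0.7,"wx":0.1,"wy":0,"wz":0}
    - {"tx":0.5,"ty":-0.1,"tz":0.7,"wx":0,"wy":0,"wz":0}
    - {"tx":0.8,"ty":0,"tz":0,"wx":0,"wy":0,"wz":0}
    - {"tx":0.9,"ty":0,"tz":0,"wx":0,"wy":0,"wz":0}
    - {"tx":0.8,"ty":0,"tz":0,"wx":0,"wy":0,"wz":0}

```text
time: 2.25
eef_pos: [593.1, 273.3, 79.6]
tcp_rot: [0.218, 1.561, -0.218]
wrist_force: [0.3, -0.2, -0.3]
grip_width: 42.8
```

```bash
python3 - <<'E'
from h import *
p,Q=now();print(p,Q.round(3).tolist());print("tool offset of bar",(Q.T@(np.array([595.7,271.7,97])-p)).round(1),bot.state()["wrist_force"])
c=cam("wrist");im=bot.get_image("wrist");h=cv2.cvtColor(im,cv2.COLOR_BGR2HSV)
m=cv2.inRange(h,(0,130,60),(8,255,255))|cv2.inRange(h,(172,130,60),(180,255,255));v=np.argwhere(m)[:,::-1]
n,l,st,ce=cv2.connectedComponentsWithStats(m)
for i in range(1,n):
    if st[i][4]>50: print(st[i],(Q.T@(atz("wrist",ce[i],97,c)-p)).round(1))
E
```

```text
[593.12954179 273.31896948  79.62100158] [[-0.001, 0.274, 0.962], [0.0, 0.962, -0.274], [-1.0, 0.0, -0.001]]
tool offset of bar [-17.4  -0.9   2.9] [ 0.27822837 -0.15466587 -0.25387086]
[ 305  169   25  174 3592] [-17.4  -0.7  -5.6]
```

Request:
jog_arm:
  commands:
    - {"tx":0,"ty":-0.02,"tz":0.07,"wx":0,"wy":0,"wz":0}
    - {"tx":0,"ty":0,"tz":0,"wx":0,"wy":0,"wz":0}
    - {"tx":0,"ty":0,"tz":0,"wx":0,"wy":0,"wz":0}
    - {"tx":0,"ty":0,"tz":0,"wx":0,"wy":0,"wz":0}
  hand: 0

```text
time: 2.7
eef_pos: [598.4, 271.7, 83.2]
tcp_rot: [0.22, 1.557, -0.217]
wrist_force: [-1.0, 0.9, 3.5]
grip_width: 7.4
```

```bash
python3 - <<'E'
import numpy as np
t=np.linspace(0,1.18,16)+.013
for a,b in zip(-np.diff(np.sin(t))*153/40,np.diff(np.cos(t))*153/40): print(round(a,3),round(b,3))
E
```

```text
-0.3 -0.016
-0.298 -0.039
-0.294 -0.063
-0.288 -0.086
-0.281 -0.108
-0.271 -0.13
-0.26 -0.151
-0.248 -0.171
-0.234 -0.19
-0.218 -0.207
-0.201 -0.224
-0.183 -0.239
-0.163 -0.253
-0.143 -0.265
-0.122 -0.275
```

Request:
jog_arm:
  commands:
    - {"tx":0,"ty":0,"tz":0,"wx":0,"wy":0,"wz":0}
    - {"tx":0,"ty":0,"tz":0,"wx":0,"wy":0,"wz":0}

```text
time: 2.9
eef_pos: [598.4, 271.7, 83.2]
tcp_rot: [0.221, 1.557, -0.216]
wrist_force: [-2.2, 1.9, 7.4]
grip_width: 7.3
```

```bash
python3 - <<'E'
from h import *
s=bot.state();print(s)
cv2.imwrite("pics/w3.png",bot.get_image("wrist"))
E
```

```text
{'time': 2.9, 'joint_positions': array([ 0.31343433,  0.63901563, -0.08251834,  0.84576557,  0.00129578,
        0.59205421]), 'joint_velocities': array([-1.71200550e-04, -5.33196801e-05,  1.46127958e-04, -7.64960225e-05,
        2.95492083e-03, -9.66964066e-04]), 'tau': array([ -1.71430238, -53.25365424,  22.26167679,  -0.54281199,
        -0.70521841,  -0.06014535]), 'eef_pos': array([598.40334072, 271.73650534,  83.18642573]), 'tcp_rot': array([ 0.22074173,  1.55712751, -0.21649894]), 'wrist_force': array([-2.19865333,  1.87429868,  7.41794441]), 'moment': array([ 0.36780838,  0.36861364, -0.0891184 ]), 'grip_width': 7.317112084148316}
```

View pics/w3.png

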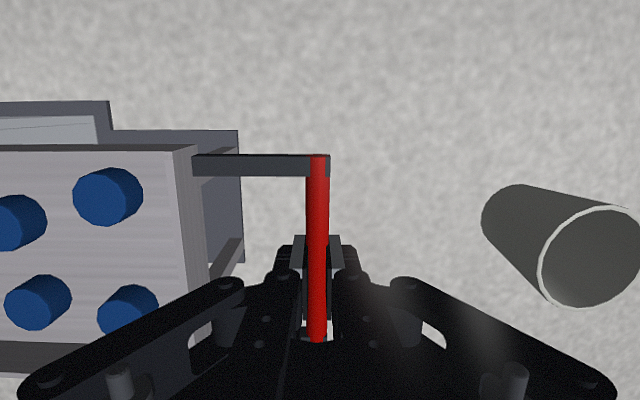

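The bar (column 318, rows 155–340) is pinched between the closed fingers and centred. I'll lift now along the arc.

Request:
jog_arm:
  commands:
    - {"tx":-0.3,"ty":-0.016,"tz":0,"wx":0,"wy":0,"wz":0}
    - {"tx":-0.3,"ty":-0.04,"tz":0,"wx":0,"wy":0,"wz":0}
    - {"tx":-0.29,"ty":-0.063,"tz":0,"wx":0,"wy":0,"wz":0}
    - {"tx":-0.29,"ty":-0.086,"tz":0,"wx":0,"wy":0,"wz":0}
    - {"tx":-0.28,"ty":-0.108,"tz":0,"wx":0,"wy":0,"wz":0}

```text
time: 3.45
eef_pos: [595.1, 260.7, 141.1]
tcp_rot: [0.222, 1.558, -0.214]
wrist_force: [1.2, 5.7, -1.2]
grip_width: 7.8
```

```bash
python3 - <<'E'
from h import *
s=bot.state();print(s["eef_pos"],s["tcp_rot"],s["wrist_force"],s["moment"],s["grip_width"])
E
```

```text
[595.0891177  260.69865156 141.07520144] [ 0.22233517  1.55752559 -0.21412864] [ 1.22827803  5.67617295 -1.2017493 ] [ 1.49116267 -0.50261456 -0.08907565] 7.811511928044173
```

Request:
jog_arm:
  commands:
    - {"tx":-0.27,"ty":-0.13,"tz":0,"wx":0,"wy":0,"wz":0}
    - {"tx":-0.26,"ty":-0.15,"tz":0,"wx":0,"wy":0,"wz":0}
    - {"tx":-0.25,"ty":-0.17,"tz":0,"wx":0,"wy":0,"wz":0}
    - {"tx":-0.235,"ty":-0.19,"tz":0,"wx":0,"wy":0,"wz":0}
    - {"tx":-0.22,"ty":-0.207,"tz":0,"wx":0,"wy":0,"wz":0}

```text
time: 3.95
eef_pos: [586.0, 229.6, 191.7]
tcp_rot: [0.225, 1.556, -0.21]
wrist_force: [0.4, 8.5, 4.6]
grip_width: 7.7
```

Request:
jog_arm:
  commands:
    - {"tx":-0.2,"ty":-0.224,"tz":0,"wx":0,"wy":0,"wz":0}
    - {"tx":-0.183,"ty":-0.24,"tz":0,"wx":0,"wy":0,"wz":0}
    - {"tx":-0.163,"ty":-0.253,"tz":0,"wx":0,"wy":0,"wz":0}
    - {"tx":-0.143,"ty":-0.265,"tz":0,"wx":0,"wy":0,"wz":0}
    - {"tx":-0.122,"ty":-0.275,"tz":0,"wx":0,"wy":0,"wz":0}

```text
time: 4.45
eef_pos: [572.3, 181.8, 226.0]
tcp_rot: [0.226, 1.554, -0.208]
wrist_force: [-2.7, 10.3, 14.5]
grip_width: 7.3
```

Request:
jog_arm:
  commands:
    - {"tx":0,"ty":0,"tz":0,"wx":0,"wy":0,"wz":0}
    - {"tx":0,"ty":0,"tz":0,"wx":0,"wy":0,"wz":0}
    - {"tx":0,"ty":0,"tz":0,"wx":0,"wy":0,"wz":0}
    - {"tx":0,"ty":0,"tz":0,"wx":0,"wy":0,"wz":0}
    - {"tx":0,"ty":0,"tz":0,"wx":0,"wy":0,"wz":0}

```text
time: 4.95
eef_pos: [572.3, 181.8, 226.1]
tcp_rot: [0.225, 1.554, -0.209]
wrist_force: [-3.6, 10.4, 16.2]
grip_width: 7.1
```

```bash
python3 - <<'E'
from h import *
s=bot.state();print(s["eef_pos"],s["tcp_rot"],s["wrist_force"],s["moment"],s["grip_width"])
a=bot.get_image("scene");b=bot.get_image("top")
cv2.imwrite("pics/s4.png",a);cv2.imwrite("pics/t4.png",b)
c=np.hstack([cv2.resize(a[110:270,220:420],(400,320),interpolation=2),cv2.resize(b[150:270,230:380],(400,320),interpolation=2)])
cv2.imwrite("pics/c4.png",c)
E
```

```text
[572.27938325 181.77876568 226.05109695] [ 0.22533988  1.55434243 -0.20930254] [-3.55717869 10.39557782 16.17600911] [ 2.31438211  0.72971219 -0.13791434] 7.126051398305193
```

View pics/c4.png

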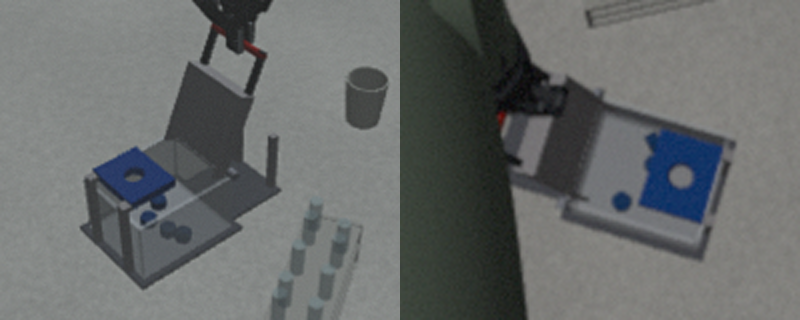

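All four tablets lie in the chamber (scene crop: (158,200), (148,217), (168,228), (183,233)) and the tray is about 1.18 rad up. Now I'll lower it along the same arc.

Request:
jog_arm:
  commands:
    - {"tx":0.122,"ty":0.275,"tz":0,"wx":0,"wy":0,"wz":0}
    - {"tx":0.143,"ty":0.265,"tz":0,"wx":0,"wy":0,"wz":0}
    - {"tx":0.163,"ty":0.253,"tz":0,"wx":0,"wy":0,"wz":0}
    - {"tx":0.183,"ty":0.24,"tz":0,"wx":0,"wy":0,"wz":0}
    - {"tx":0.2,"ty":0.224,"tz":0,"wx":0,"wy":0,"wz":0}

```text
time: 5.55
eef_pos: [586.1, 228.8, 191.9]
tcp_rot: [0.222, 1.555, -0.213]
wrist_force: [1.6, 3.3, 4.3]
grip_width: 7.4
```

Request:
jog_arm:
  commands:
    - {"tx":0.22,"ty":0.207,"tz":0,"wx":0,"wy":0,"wz":0}
    - {"tx":0.235,"ty":0.19,"tz":0,"wx":0,"wy":0,"wz":0}
    - {"tx":0.25,"ty":0.17,"tz":0,"wx":0,"wy":0,"wz":0}
    - {"tx":0.26,"ty":0.15,"tz":0,"wx":0,"wy":0,"wz":0}
    - {"tx":0.27,"ty":0.13,"tz":0,"wx":0,"wy":0,"wz":0}

```text
time: 6.05
eef_pos: [595.2, 260.4, 140.8]
tcp_rot: [0.221, 1.557, -0.216]
wrist_force: [1.0, 5.0, 1.9]
grip_width: 7.4
```

Request:
jog_arm:
  commands:
    - {"tx":0.28,"ty":0.108,"tz":0,"wx":0,"wy":0,"wz":0}
    - {"tx":0.29,"ty":0.086,"tz":0,"wx":0,"wy":0,"wz":0}
    - {"tx":0.29,"ty":0.063,"tz":0,"wx":0,"wy":0,"wz":0}
    - {"tx":0.3,"ty":0.04,"tz":0,"wx":0,"wy":0,"wz":0}
    - {"tx":0.25,"ty":0.016,"tz":0,"wx":0,"wy":0,"wz":0}

```text
time: 6.55
eef_pos: [598.6, 271.6, 83.0]
tcp_rot: [0.22, 1.557, -0.217]
wrist_force: [2.9, 4.7, -0.4]
grip_width: 7.0
```

Request:
jog_arm:
  commands:
    - {"tx":0,"ty":0,"tz":0,"wx":0,"wy":0,"wz":0}
    - {"tx":0,"ty":0,"tz":0,"wx":0,"wy":0,"wz":0}

```text
time: 6.75
eef_pos: [598.6, 271.6, 83.1]
tcp_rot: [0.221, 1.558, -0.217]
wrist_force: [2.6, 6.0, -1.2]
grip_width: 7.6
```

Request:
jog_arm:
  commands:
    - {"tx":0,"ty":0,"tz":0,"wx":0,"wy":0,"wz":0}
    - {"tx":0,"ty":0,"tz":0,"wx":0,"wy":0,"wz":0}
    - {"tx":0,"ty":0,"tz":0,"wx":0,"wy":0,"wz":0}
    - {"tx":0,"ty":0,"tz":0,"wx":0,"wy":0,"wz":0}
  hand: 0.5

```text
time: 7.15
eef_pos: [597.1, 270.2, 82.7]
tcp_rot: [0.219, 1.56, -0.22]
wrist_force: [0.1, -1.0, -0.2]
grip_width: 42.5
```

Request:
jog_arm:
  commands:
    - {"tx":-0.3,"ty":0,"tz":0,"wx":0,"wy":0,"wz":0}
    - {"tx":-0.7,"ty":0,"tz":0,"wx":0,"wy":0,"wz":0}
    - {"tx":-1,"ty":0,"tz":0,"wx":0,"wy":0,"wz":0}
    - {"tx":-1,"ty":0,"tz":0,"wx":0,"wy":0,"wz":0}
    - {"tx":-1,"ty":0,"tz":0,"wx":0,"wy":0,"wz":0}

```text
time: 7.65
eef_pos: [597.1, 270.5, 245.5]
tcp_rot: [0.219, 1.559, -0.219]
wrist_force: [1.0, 0.8, -0.5]
grip_width: 42.4
```

```bash
python3 - <<'E'
from h import *
p,Q=now();print(p)
tgt=np.array([511,-295,0]); off=np.array([-45,0,300.]) # leave the view in front
# stand yaw: dark base in first top picture
s=cv2.imread("pics/top0.png");g=cv2.cvtColor(s,cv2.COLOR_BGR2GRAY);h=cv2.cvtColor(s,cv2.COLOR_BGR2HSV)
m=((g<85)&(h[...,1]<80)).astype(np.uint8);n,l,st,ce=cv2.connectedComponentsWithStats(m)
for i in range(1,n):
    if 400<ce[i][0]<490 and 190<ce[i][1]<260 and st[i][4]>50:
        r=cv2.minAreaRect(np.argwhere(l==i)[:,::-1].astype(np.float32));b=cv2.boxPoints(r);print(st[i],r,[atz("top",q,4).round().tolist() for q in b])
for yaw in (62,28,-28):
    print(yaw,np.degrees(R.from_matrix(Q.T@down(yaw,Q)).as_rotvec()).round(1))
d=[np.array([511-60*.0,-295,300])]
print((Q.T@(np.array([455,-280,300])-p)/40).round(2))
E
```

```text
[597.13596018 270.50787707 245.51526231]
[423 205  47  41 940] ((446.6617736816406, 223.10293579101562), (31.384241104125977, 37.72969055175781), 59.03623962402344) [[528.0, -237.0, 4.0], [586.0, -335.0, 4.0], [507.0, -378.0, 4.0], [449.0, -281.0, 4.0]]
62 [12.  0. -0.]
28 [46.  0. -0.]
-28 [-78.   0.   0.]
[ -1.36 -14.21   0.37]
```

```bash
python3 - <<'E'
from h import *
p,Q=now()
for r in plan(p,Q,[482,-243,268],down(29.5,Q),15): print(r[:4])
E
```

```text
[-0.038, -0.876, 0.051, 0.594]
[-0.038, -0.872, 0.096, 0.594]
[-0.038, -0.866, 0.141, 0.594]
[-0.038, -0.857, 0.186, 0.594]
[-0.038, -0.846, 0.23, 0.594]
[-0.038, -0.833, 0.274, 0.594]
[-0.037, -0.818, 0.317, 0.594]
[-0.037, -0.801, 0.358, 0.594]
[-0.037, -0.781, 0.399, 0.594]
[-0.037, -0.759, 0.439, 0.594]
[-0.037, -0.735, 0.478, 0.594]
[-0.037, -0.71, 0.515, 0.594]
[-0.037, -0.682, 0.551, 0.594]
[-0.037, -0.653, 0.586, 0.594]
[-0.037, -0.621, 0.619, 0.594]
```

Request:
jog_arm:
  commands:
    - {"tx":-0.04,"ty":-0.876,"tz":0.051,"wx":0.594,"wy":0,"wz":0}
    - {"tx":-0.04,"ty":-0.872,"tz":0.096,"wx":0.594,"wy":0,"wz":0}
    - {"tx":-0.04,"ty":-0.866,"tz":0.141,"wx":0.594,"wy":0,"wz":0}
    - {"tx":-0.04,"ty":-0.857,"tz":0.186,"wx":0.594,"wy":0,"wz":0}
    - {"tx":-0.04,"ty":-0.846,"tz":0.23,"wx":0.594,"wy":0,"wz":0}
  hand: 1

```text
time: 8.15
eef_pos: [558.5, 98.2, 252.1]
tcp_rot: [0.423, 1.528, -0.423]
wrist_force: [0.5, -0.2, -0.7]
grip_width: 85.4
```

Request:
jog_arm:
  commands:
    - {"tx":-0.04,"ty":-0.833,"tz":0.274,"wx":0.594,"wy":0,"wz":0}
    - {"tx":-0.04,"ty":-0.818,"tz":0.317,"wx":0.594,"wy":0,"wz":0}
    - {"tx":-0.04,"ty":-0.801,"tz":0.358,"wx":0.594,"wy":0,"wz":0}
    - {"tx":-0.04,"ty":-0.781,"tz":0.4,"wx":0.594,"wy":0,"wz":0}
    - {"tx":-0.04,"ty":-0.76,"tz":0.44,"wx":0.594,"wy":0,"wz":0}

```text
time: 8.65
eef_pos: [520.0, -73.1, 260.1]
tcp_rot: [0.625, 1.478, -0.625]
wrist_force: [0.5, -1.3, 0.2]
grip_width: 85.7
```

Request:
jog_arm:
  commands:
    - {"tx":-0.04,"ty":-0.735,"tz":0.478,"wx":0.594,"wy":0,"wz":0}
    - {"tx":-0.04,"ty":-0.71,"tz":0.515,"wx":0.594,"wy":0,"wz":0}
    - {"tx":-0.04,"ty":-0.68,"tz":0.55,"wx":0.594,"wy":0,"wz":0}
    - {"tx":-0.04,"ty":-0.65,"tz":0.585,"wx":0.594,"wy":0,"wz":0}
    - {"tx":-0.04,"ty":-0.62,"tz":0.62,"wx":0.594,"wy":0,"wz":0}

```text
time: 9.15
eef_pos: [481.7, -244.1, 268.1]
tcp_rot: [0.824, 1.408, -0.824]
wrist_force: [-0.5, 0.5, -0.3]
grip_width: 85.3
```

Request:
jog_arm:
  commands:
    - {"tx":0,"ty":0,"tz":0,"wx":0,"wy":0,"wz":0}
    - {"tx":0,"ty":0,"tz":0,"wx":0,"wy":0,"wz":0}

```text
time: 9.35
eef_pos: [481.9, -243.2, 267.6]
tcp_rot: [0.824, 1.409, -0.823]
wrist_force: [-0.3, 0.7, -0.4]
grip_width: 85.4
```

```bash
python3 - <<'E'
from h import *
p,Q=now();print(p,Q.round(3).tolist());c=cam("wrist");im=bot.get_image("wrist");t=bot.get_image("top");cv2.imwrite("pics/w5.png",im);cv2.imwrite("pics/t5.png",t)
np.savez("w5",K=c[0],d=c[1],T=c[2])
print(proj("wrist",[[511,-295,170],[511,-295,100]],c),bot.state()["grip_width"])
cv2.imwrite("pics/c5.png",np.hstack([im,cv2.resize(t[160:260,225:265],(160,400))]))
E
```

```text
[ 481.90679131 -243.21604473  267.5853921 ] [[0.001, 0.871, 0.491], [-0.0, 0.491, -0.871], [-1.0, 0.0, 0.0]]
[[317.15635428 266.33207164]
 [316.97477655 234.5957216 ]] 85.630256505536
```

View pics/c5.png

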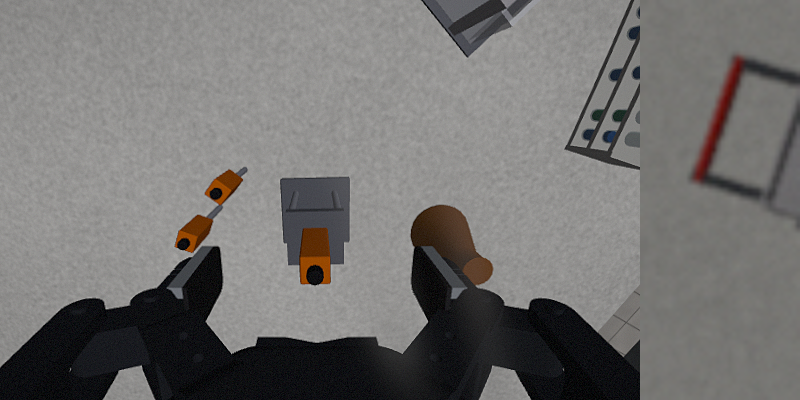

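The wrist view shows the probe's stub at (315,274), with handle and stand square to the tool and flask clear to the right (450,245). The top crop shows the tray bar back level.

```bash
python3 - <<'E'
from h import *
z=np.load("w5.npz");c=(z["K"],z["d"],z["T"]);im=cv2.imread("pics/w5.png");h=cv2.cvtColor(im,cv2.COLOR_BGR2HSV)
m=cv2.inRange(h,(5,150,60),(20,255,255));m[:,:285]=0;m[:,345:]=0;m[:215]=0;m[300:]=0
v=np.argwhere(m)[:,::-1];print(v.min(0),v.max(0))
for r in range(222,286,6):
    u=v[v[:,1]==r][:,0]; print(r,u.min(),u.max(),end="; ")
g=cv2.cvtColor(im,cv2.COLOR_BGR2GRAY);k=((g<45)).astype(np.uint8);k[:258]=0;k[292:]=0;k[:,:298]=0;k[:,332:]=0
s=np.argwhere(k)[:,::-1];ctr=(s.min(0)+s.max(0))/2;print("\nstub",s.min(0),s.max(0),s.mean(0),len(s))
p,Q=now()
for zz in(176,182): P=atz("wrist",s.mean(0),zz,c);print(zz,P.round(1),(Q.T@(P-p)).round(1))
# stand top plate edges in the image: top face corners, at z 100
e=cv2.Canny(g,40,100);L=cv2.HoughLinesP(e[170:270,275:360],1,np.pi/360,15,None,15,3)
for x0,y0,x1,y1 in L[:,0]:
    a=atz("wrist",(x0+275,y0+170),170,c);b=atz("wrist",(x1+275,y1+170),170,c);d=b-a;print((x0+275,y0+170,x1+275,y1+170),round(np.degrees(np.arctan2(d[1],d[0]))%90,1))
print("guess bar top check",atz("top",(315,274),0)[:0])
E
```

```text
[299 228] [330 283]Traceback (most recent call last):
  File "<stdin>", line 6, in <module>
    return umr_minimum(a, axis, None, out, keepdims, initial, where)
ValueError: zero-size array to reduction operation minimum which has no identity
```

```bash
python3 - <<'E'
from h import *
z=np.load("w5.npz");c=(z["K"],z["d"],z["T"]);im=cv2.imread("pics/w5.png");h=cv2.cvtColor(im,cv2.COLOR_BGR2HSV)
m=cv2.inRange(h,(5,150,60),(20,255,255));m[:,:285]=0;m[:,345:]=0;m[:215]=0;m[300:]=0
v=np.argwhere(m)[:,::-1]
for r in range(230,283,6):
    u=v[v[:,1]==r][:,0]; print(r,u.min(),u.max(),end="; ")
g=cv2.cvtColor(im,cv2.COLOR_BGR2GRAY);k=((g<45)).astype(np.uint8);k[:258]=0;k[292:]=0;k[:,:298]=0;k[:,332:]=0
s=np.argwhere(k)[:,::-1];print("\nstub",s.min(0),s.max(0),s.mean(0),len(s))
p,Q=now()
for zz in(176,182): P=atz("wrist",s.mean(0),zz,c);print(zz,P.round(1),(Q.T@(P-p)).round(1))
e=cv2.Canny(g,40,100);L=cv2.HoughLinesP(e[170:290,275:360],1,np.pi/360,14,None,14,3)
for x0,y0,x1,y1 in L[:,0]:
    a=atz("wrist",(x0+275,y0+170),170,c);b=atz("wrist",(x1+275,y1+170),170,c);d=b-a;print((x0+275,y0+170,x1+275,y1+170),round(np.degrees(np.arctan2(d[1],d[0]))%90,1))
E
```

```text
230 303 327; 236 302 327; 242 302 328; 248 301 328; 254 300 329; 260 299 329; 266 300 329; 272 300 329; 278 300 330; 
stub [299 259] [323 284] [314.27304965 274.46808511] 282
176 [ 511.  -299.8  176. ] [91.3 -3.5 64.6]
182 [ 509.4 -296.9  182. ] [85.3 -3.4 61.3]
(np.int32(294), np.int32(211), np.int32(298), np.int32(191)) 17.5
(np.int32(284), np.int32(177), np.int32(330), np.int32(177)) 29.3
(np.int32(295), np.int32(211), np.int32(318), np.int32(211)) 29.3
(np.int32(301), np.int32(208), np.int32(341), np.int32(207)) 30.8
(np.int32(349), np.int32(241), np.int32(349), np.int32(177)) 30.9
(np.int32(281), np.int32(198), np.int32(283), np.int32(242)) 30.1
(np.int32(306), np.int32(256), np.int32(328), np.int32(256)) 29.3
(np.int32(298), np.int32(261), np.int32(302), np.int32(228)) 22.1
(np.int32(299), np.int32(273), np.int32(301), np.int32(252)) 23.6
(np.int32(287), np.int32(261), np.int32(287), np.int32(245)) 27.9
(np.int32(280), np.int32(194), np.int32(280), np.int32(179)) 27.6
(np.int32(330), np.int32(265), np.int32(331), np.int32(280)) 33.5
(np.int32(337), np.int32(192), np.int32(341), np.int32(210)) 42.4
(np.int32(328), np.int32(176), np.int32(348), np.int32(176)) 29.3
(np.int32(329), np.int32(210), np.int32(343), np.int32(210)) 29.3
(np.int32(290), np.int32(208), np.int32(294), np.int32(193)) 13.9
(np.int32(311), np.int32(227), np.int32(325), np.int32(227)) 29.3
```

```bash
python3 - <<'E'
from h import *
z=np.load("w5.npz");c=(z["K"],z["d"],z["T"]);p,Q=now()
for uv in((314.8,256),(314.8,283.5),(299.5,270),(330,270)): P=atz("wrist",uv,170,c);print(uv,P.round(1),(Q.T@(P-p)).round(1))
P=atz("wrist",(315,274.5),182,c);print(P,(Q.T@(P-p)).round(1))
E
```

```text
(314.8, 256) [ 504.7 -287.7  170. ] [97.3 -3.  51. ]
(314.8, 283.5) [ 517.1 -310.   170. ] [97.3 -3.1 76.5]
(299.5, 270) [ 499.8 -305.2  170. ] [ 97.3 -15.9  63.7]
(330, 270) [ 522.  -292.7  170. ] [97.3  9.6 63.8]
[ 509.93033761 -296.66932338  182.        ] [85.3 -2.8 61.3]
```

Request:
jog_arm:
  commands:
    - {"tx":0,"ty":-0.04,"tz":0.79,"wx":0,"wy":0,"wz":0}
    - {"tx":0,"ty":-0.04,"tz":0.79,"wx":0,"wy":0,"wz":0}
    - {"tx":0.8,"ty":0,"tz":0,"wx":0,"wy":0,"wz":0}
    - {"tx":0.8,"ty":0,"tz":0,"wx":0,"wy":0,"wz":0}
    - {"tx":0.8,"ty":0,"tz":0,"wx":0,"wy":0,"wz":0}

```text
time: 9.95
eef_pos: [511.2, -298.0, 170.1]
tcp_rot: [0.821, 1.41, -0.821]
wrist_force: [-0.6, 0.3, 0.3]
grip_width: 85.3
```

Request:
jog_arm:
  commands:
    - {"tx":0.8,"ty":0,"tz":0,"wx":0,"wy":0,"wz":0}
    - {"tx":0.54,"ty":0,"tz":0,"wx":0,"wy":0,"wz":0}
    - {"tx":0,"ty":0,"tz":0,"wx":0,"wy":0,"wz":0}

```text
time: 10.25
eef_pos: [508.8, -296.2, 114.2]
tcp_rot: [0.822, 1.417, -0.821]
wrist_force: [-0.2, 0.8, 0.6]
grip_width: 85.3
```

Request:
jog_arm:
  commands:
    - {"tx":0,"ty":0,"tz":0,"wx":0,"wy":0,"wz":0}
    - {"tx":0,"ty":0,"tz":0,"wx":0,"wy":0,"wz":0}
    - {"tx":0,"ty":0,"tz":0,"wx":0,"wy":0,"wz":0}
    - {"tx":0,"ty":0,"tz":0,"wx":0,"wy":0,"wz":0}
  hand: 0.42

```text
time: 10.65
eef_pos: [511.2, -299.7, 118.5]
tcp_rot: [0.822, 1.408, -0.822]
wrist_force: [-0.3, -0.1, -0.5]
grip_width: 36.5
```

```bash
python3 - <<'E'
from h import *
p,Q=now();print(p,bot.state()["wrist_force"]);im=bot.get_image("wrist");cv2.imwrite("pics/w6.png",im)
E
```

```text
[ 511.16969179 -299.68903577  118.53022082] [-0.25475377 -0.09411472 -0.52497957]
```

View pics/w6.png

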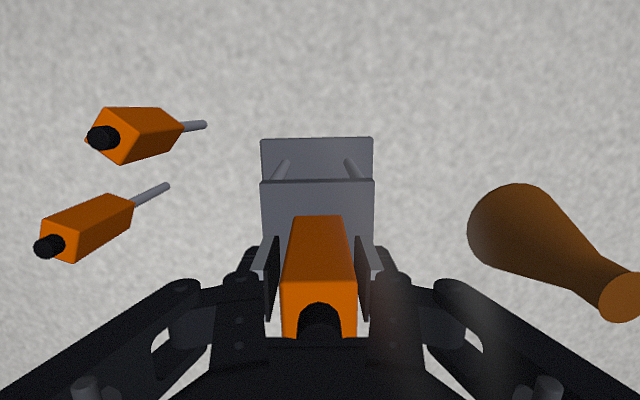

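The handle (columns 281–357) sits centred between the pads. I'll close and lift.

Request:
jog_arm:
  commands:
    - {"tx":0,"ty":0,"tz":0,"wx":0,"wy":0,"wz":0}
    - {"tx":0,"ty":0,"tz":0,"wx":0,"wy":0,"wz":0}
    - {"tx":0,"ty":0,"tz":0,"wx":0,"wy":0,"wz":0}
    - {"tx":0,"ty":0,"tz":0,"wx":0,"wy":0,"wz":0}
  hand: 0

```text
time: 11.1
eef_pos: [510.9, -299.6, 118.0]
tcp_rot: [0.822, 1.408, -0.823]
wrist_force: [-0.1, 1.1, 5.7]
grip_width: 25.5
```

Request:
jog_arm:
  commands:
    - {"tx":-0.2,"ty":0,"tz":0,"wx":0,"wy":0,"wz":0}
    - {"tx":-0.5,"ty":0,"tz":0,"wx":0,"wy":0,"wz":0}
    - {"tx":-0.6,"ty":0,"tz":0,"wx":0,"wy":0,"wz":0}
    - {"tx":-0.6,"ty":0,"tz":0,"wx":0,"wy":0,"wz":0}
    - {"tx":-0.6,"ty":0,"tz":0,"wx":0,"wy":0,"wz":0}

```text
time: 11.6
eef_pos: [509.9, -299.0, 217.9]
tcp_rot: [0.823, 1.411, -0.823]
wrist_force: [0.0, -0.0, -1.0]
grip_width: 25.8
```

Request:
jog_arm:
  commands:
    - {"tx":-0.6,"ty":0,"tz":0,"wx":0,"wy":0,"wz":0}
    - {"tx":-0.4,"ty":0,"tz":0,"wx":0,"wy":0,"wz":0}
    - {"tx":0,"ty":0,"tz":0,"wx":0,"wy":0,"wz":0}
    - {"tx":0,"ty":0,"tz":0,"wx":0,"wy":0,"wz":0}

```text
time: 12.0
eef_pos: [510.2, -299.1, 256.7]
tcp_rot: [0.823, 1.41, -0.823]
wrist_force: [-0.3, -0.5, -1.9]
grip_width: 25.8
```

```bash
python3 - <<'E'
from h import *
p,Q=now();print(p,Q.round(4).tolist(),bot.state()["wrist_force"])
cv2.imwrite("pics/w7.png",bot.get_image("wrist"));cv2.imwrite("pics/s7.png",bot.get_image("scene"));cv2.imwrite("pics/t7.png",bot.get_image("top"))
for n in("scene","top"):print(n,proj(n,[p+[0,0,19],p+[0,0,19-125]]).round(1).tolist())
E
```

```text
[ 510.20090841 -299.12042405  256.69184016] [[-0.0006, 0.8707, 0.4919], [0.0004, 0.4919, -0.8707], [-1.0, -0.0003, -0.0007]] [-0.26710856 -0.47784659 -1.90830785]
scene [[164.4, 227.6], [180.7, 272.1]]
top [[480.9, 212.5], [461.3, 219.3]]
```

Request:
jog_arm:
  commands:
    - {"tx":0,"ty":0.3,"tz":-0.48,"wx":0,"wy":0,"wz":0}
    - {"tx":0,"ty":0.45,"tz":-0.725,"wx":0,"wy":0,"wz":0}
    - {"tx":0,"ty":0.45,"tz":-0.725,"wx":0,"wy":0,"wz":0}
    - {"tx":0,"ty":0.45,"tz":-0.725,"wx":0,"wy":0,"wz":0}
    - {"tx":0,"ty":0.45,"tz":-0.725,"wx":0,"wy":0,"wz":0}

```text
time: 12.65
eef_pos: [516.4, -138.8, 256.2]
tcp_rot: [0.823, 1.411, -0.823]
wrist_force: [1.1, -0.3, -1.1]
grip_width: 25.3
```

Request:
jog_arm:
  commands:
    - {"tx":0,"ty":0.45,"tz":-0.725,"wx":0,"wy":0,"wz":0}
    - {"tx":0,"ty":0.45,"tz":-0.725,"wx":0,"wy":0,"wz":0}
    - {"tx":0,"ty":0.45,"tz":-0.725,"wx":0,"wy":0,"wz":0}
    - {"tx":0,"ty":0.45,"tz":-0.725,"wx":0,"wy":0,"wz":0}
    - {"tx":0,"ty":0.34,"tz":-0.55,"wx":0,"wy":0,"wz":0}

```text
time: 13.15
eef_pos: [523.0, 24.0, 256.3]
tcp_rot: [0.822, 1.412, -0.822]
wrist_force: [1.3, -0.4, -1.4]
grip_width: 25.5
```

Request:
jog_arm:
  commands:
    - {"tx":0,"ty":0,"tz":0,"wx":0,"wy":0,"wz":0}
    - {"tx":0,"ty":0,"tz":0,"wx":0,"wy":0,"wz":0}
    - {"tx":0,"ty":0,"tz":0,"wx":0,"wy":0,"wz":0}

```text
time: 13.45
eef_pos: [523.5, 21.3, 256.8]
tcp_rot: [0.823, 1.41, -0.824]
wrist_force: [-0.2, -0.4, -2.1]
grip_width: 25.4
```

```bash
python3 - <<'E'
from h import *
p,Q=now();print(p,Q.round(4).tolist(),bot.state()["wrist_force"])
w=bot.get_image("wrist");c=cam("wrist");s=bot.get_image("scene")
np.savez("w8",K=c[0],d=c[1],T=c[2],p=p,Q=Q);cv2.imwrite("pics/w8.png",w);cv2.imwrite("pics/s8.png",s)
q=p-[0,0,108]
print(proj("wrist",[q,[523,22.5,117]],c).round(1).tolist(),proj("scene",[q,[523,22.5,117]]).round(1).tolist())
a=w[60:340,140:500];b=cv2.resize(s[120:250,230:340],(440,520),interpolation=2)
o=np.zeros((560,800,3),np.uint8);o[:280,:360]=a;o[:520,360:800]=b;cv2.imwrite("pics/c8.png",o)
E
```

```text
[523.53540074  21.30001064 256.75045428] [[-0.001, 0.871, 0.4912], [-0.0003, 0.4912, -0.871], [-1.0, -0.001, -0.0002]] [-0.24976122 -0.35261166 -2.0817368 ]
[[317.4, 193.9], [317.4, 183.6]] [[285.2, 186.5], [286.2, 196.1]]
```

View pics/c8.png

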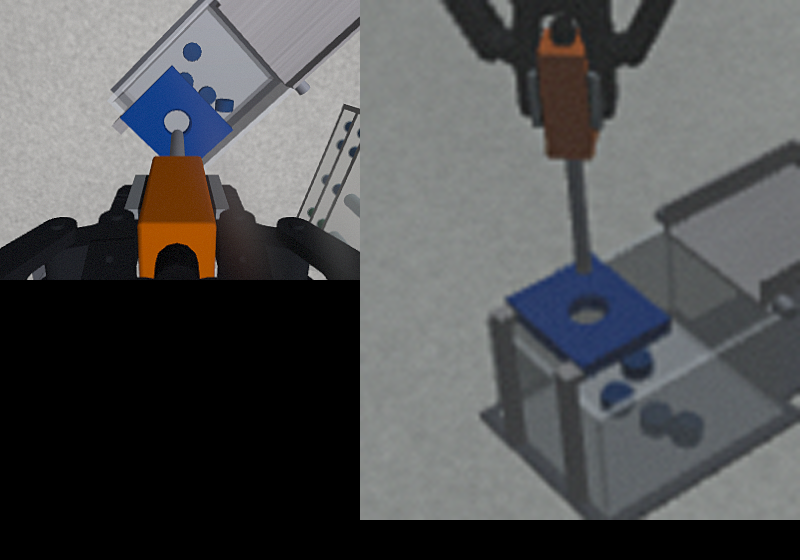

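The wrist crop shows the rod tip at about (318,192) and the hole at (317,182); the scene crop shows the upright rod with tip at (286,187) and hole (287,197). Both match the predictions; I'll refine now.

```bash
cat > f.py <<'E'
from h import *
import sys
def hole(im,n,c,box):
    x0,y0,x1,y1=box;h=cv2.cvtColor(im,cv2.COLOR_BGR2HSV)[y0:y1,x0:x1];b=(cv2.inRange(h,(100,130,30),(130,255,255))>0)
    hull=cv2.convexHull(np.argwhere(b)[:,::-1].astype(np.int32));return b
z=np.load("w8.npz");c=(z["K"],z["d"],z["T"]);w=cv2.imread("pics/w8.png");s=cv2.imread("pics/s8.png")
# wrist: bright pixels within plate = hole
g=cv2.cvtColor(w,cv2.COLOR_BGR2HSV)
m=((g[...,1]<60)&(g[...,2]>120)).astype(np.uint8);m[:160]=0;m[205:]=0;m[:,:295]=0;m[:,340:]=0
n,l,st,ce=cv2.connectedComponentsWithStats(m);i=1+np.argmax(st[1:,4]);print(st[i],ce[i])
ct=max(cv2.findContours((l==i).astype(np.uint8),0,1)[0],key=len).reshape(-1,2);ct=ct[ct[:,1]<185]
# fit projected circle: hole rim radius 12 at z=117
from scipy.optimize import least_squares
P=np.array([atz("wrist",q,117,c)[:2] for q in ct.astype(float)])
r=least_squares(lambda x:np.hypot(P[:,0]-x[0],P[:,1]-x[1])-x[2],[523,22,12],loss="soft_l1");print("wrist hole circle",r.x.round(1),len(P))
# scene: rows of the rod: dark/grey (low sat) vs background
for r_ in range(160,190,3): print(r_,s[r_,278:294].sum(1).tolist())
for r_ in range(186,206,4): print("w",r_,w[r_,305:332].sum(1).tolist())
E
python3 f.py
```

```text
[304 170  25  22 425] [316.16470588 180.78117647]
wrist hole circle [521.3  23.1  11. ] 39
160 [419, 421, 412, 275, 180, 179, 183, 230, 337, 346, 403, 410, 400, 402, 400, 406]
163 [405, 409, 410, 323, 183, 178, 174, 232, 389, 399, 394, 390, 393, 392, 395, 398]
166 [402, 410, 416, 403, 192, 161, 183, 207, 337, 410, 399, 389, 389, 390, 386, 392]
169 [405, 400, 403, 381, 243, 171, 181, 201, 318, 414, 413, 405, 405, 399, 392, 409]
172 [399, 402, 397, 404, 285, 179, 178, 177, 245, 411, 398, 396, 402, 399, 398, 402]
175 [403, 398, 402, 416, 402, 196, 168, 173, 226, 382, 414, 398, 390, 404, 401, 399]
178 [397, 398, 399, 410, 400, 227, 181, 177, 205, 336, 414, 408, 401, 402, 414, 410]
181 [407, 407, 404, 410, 403, 284, 169, 175, 197, 291, 414, 399, 402, 403, 396, 407]
184 [393, 389, 396, 406, 413, 319, 183, 176, 176, 197, 219, 307, 412, 417, 401, 334]
187 [384, 296, 274, 206, 196, 196, 189, 188, 190, 207, 205, 199, 200, 199, 202, 245]
w 186 [298, 506, 483, 472, 477, 476, 471, 469, 474, 469, 474, 475, 469, 473, 471, 469, 467, 480, 465, 475, 466, 492, 475, 142, 134, 173, 181]
w 190 [201, 153, 111, 342, 445, 501, 488, 491, 442, 270, 217, 207, 230, 232, 286, 383, 460, 495, 462, 428, 225, 65, 146, 173, 183, 200, 244]
w 194 [222, 225, 228, 223, 203, 183, 161, 178, 173, 204, 225, 246, 253, 273, 277, 298, 296, 314, 215, 201, 196, 192, 209, 236, 239, 224, 229]
w 198 [205, 221, 219, 218, 218, 224, 165, 171, 187, 213, 227, 246, 265, 270, 288, 296, 294, 302, 272, 226, 219, 227, 225, 228, 231, 231, 224]
w 202 [218, 220, 219, 203, 217, 196, 166, 185, 193, 216, 235, 255, 264, 279, 285, 298, 293, 296, 314, 208, 222, 224, 225, 230, 233, 229, 232]
```

```bash
python3 - <<'E'
from h import *
z=np.load("w8.npz");c=(z["K"],z["d"],z["T"]);p,Q=z["p"],z["Q"];q=p-[0,0,108]
print("wrist tip near edge",proj("wrist",[q-5*Q[:,2]],c))
H=np.arange(0,90,5.);pr=proj("scene",q+np.c_[0*H,0*H,H]);print("scene rod pred u at rows",[(r,np.interp(r,pr[::-1,1],pr[::-1,0]).round(2)) for r in(163,178)])
# hole in scene: shape compare by projecting the rim
s=cv2.imread("pics/s8.png");h=cv2.cvtColor(s,cv2.COLOR_BGR2HSV);b=cv2.inRange(h,(100,130,30),(130,255,255))
n=(b==0).astype(np.uint8);n[:188]=0;n[207:]=0;n[:,:276]=0;n[:,299:]=0
k,l,st,ce=cv2.connectedComponentsWithStats(n)
for i in range(1,k):
    if st[i][4]>15:print("scene hole",st[i],ce[i])
a=np.linspace(0,6.283,60)
for xy in((522,22.5),(523.5,22)):
  t=[np.c_[xy[0]+12*np.cos(a),xy[1]+12*np.sin(a),0*a+zz] for zz in(117,105)]
  M=[np.zeros((400,640),np.uint8) for _ in t]
  for m,pp in zip(M,t): cv2.fillPoly(m,[(proj("scene",pp)*16).round().astype(np.int32)],1,shift=4)
  v=np.argwhere(M[0]&M[1])[:,::-1];print(xy,len(v),v.mean(0),v.min(0),v.max(0))
  # wrist
  M=[np.zeros((400,640),np.uint8) for _ in t]
  for m,pp in zip(M,t): cv2.fillPoly(m,[(proj("wrist",pp,c)*16).round().astype(np.int32)],1,shift=4)
  v=np.argwhere(M[0]&M[1])[:,::-1];print(" wrist",v.mean(0),v.min(0),v.max(0))
E
```

```text
wrist tip near edge [[317.36262884 187.90252195]]
scene rod pred u at rows [(163, np.float64(283.13)), (178, np.float64(284.44))]
scene hole [282 194  10   7  61] [286.54098361 197.04918033]
(522, 22.5) 27 [286.03703704 197.85185185] [282 196] [290 199]
 wrist [316.49684211 181.28631579] [304 170] [329 193]
(523.5, 22) 28 [286.57142857 198.28571429] [282 197] [291 200]
 wrist [317.56903766 182.4916318 ] [305 171] [330 194]
```

Request:
jog_arm:
  commands:
    - {"tx":0,"ty":-0.01,"tz":-0.06,"wx":0,"wy":0,"wz":0}
    - {"tx":0.2,"ty":0,"tz":0,"wx":0,"wy":0,"wz":0}
    - {"tx":0.3,"ty":0,"tz":0,"wx":0,"wy":0,"wz":0}
    - {"tx":0.2,"ty":0,"tz":0,"wx":0,"wy":0,"wz":0}
    - {"tx":0,"ty":0,"tz":0,"wx":0,"wy":0,"wz":0}

```text
time: 14.05
eef_pos: [521.0, 23.9, 227.3]
tcp_rot: [0.822, 1.413, -0.824]
wrist_force: [-0.4, -0.0, -2.2]
grip_width: 25.5
```

Request:
jog_arm:
  commands:
    - {"tx":0,"ty":0,"tz":0,"wx":0,"wy":0,"wz":0}
    - {"tx":0,"ty":0,"tz":0,"wx":0,"wy":0,"wz":0}

```text
time: 14.25
eef_pos: [522.5, 23.9, 229.5]
tcp_rot: [0.823, 1.409, -0.822]
wrist_force: [0.5, -0.0, -1.9]
grip_width: 25.4
```

```bash
cat > v.py <<'E'
from h import *
import sys
k=sys.argv[1];p,Q=now();print(p,bot.state()["wrist_force"],bot.state()["time"])
w=bot.get_image("wrist");c=cam("wrist");s=bot.get_image("scene")
np.savez("w"+k,K=c[0],d=c[1],T=c[2],p=p,Q=Q);cv2.imwrite(f"pics/w{k}.png",w);cv2.imwrite(f"pics/s{k}.png",s)
a=cv2.resize(w[120:240,260:375],(460,480),interpolation=2);b=cv2.resize(s[140:220,260:316],(336,480),interpolation=2)
cv2.imwrite(f"pics/c{k}.png",np.hstack([a,b]))
E
python3 v.py 9
```

```text
[522.51250435  23.88242368 229.51981827] [ 0.50080461 -0.02691343 -1.94336267] 14.25
```

View pics/c9.png

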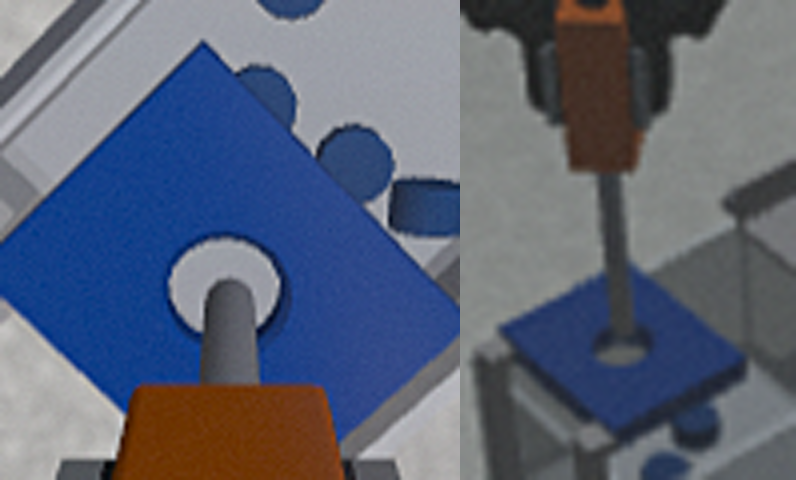

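Wrist crop: rod tip centre (231,300) in a hole centred near (228,291) at about 4.9 px/mm; scene crop: tip over the hole's middle (622). It is centred within 1–2 mm with 7 mm clearance, so I'll descend.

Request:
jog_arm:
  commands:
    - {"tx":0.15,"ty":-0.01,"tz":0,"wx":0,"wy":0,"wz":0}
    - {"tx":0.25,"ty":0,"tz":0,"wx":0,"wy":0,"wz":0}
    - {"tx":0.25,"ty":0,"tz":0,"wx":0,"wy":0,"wz":0}
    - {"tx":0.25,"ty":0,"tz":0,"wx":0,"wy":0,"wz":0}
    - {"tx":0.25,"ty":0,"tz":0,"wx":0,"wy":0,"wz":0}

```text
time: 14.85
eef_pos: [521.5, 23.7, 182.0]
tcp_rot: [0.822, 1.41, -0.823]
wrist_force: [0.2, -0.1, -1.2]
grip_width: 25.1
```

Request:
jog_arm:
  commands:
    - {"tx":0.16,"ty":0,"tz":0,"wx":0,"wy":0,"wz":0}
    - {"tx":0.1,"ty":0,"tz":0,"wx":0,"wy":0,"wz":0}
    - {"tx":0,"ty":0,"tz":0,"wx":0,"wy":0,"wz":0}
    - {"tx":0,"ty":0,"tz":0,"wx":0,"wy":0,"wz":0}
    - {"tx":0,"ty":0,"tz":0,"wx":0,"wy":0,"wz":0}

```text
time: 15.35
eef_pos: [522.3, 23.7, 173.4]
tcp_rot: [0.823, 1.409, -0.822]
wrist_force: [-0.4, 1.0, -1.5]
grip_width: 25.5
```

```bash
python3 v.py 10; python3 - <<'E'
from h import *
z=np.load("w10.npz");c=(z["K"],z["d"],z["T"]);p,Q=z["p"],z["Q"]
ax=p.copy();ax[2]=0
print("crop px: axis at z117, hole(522,22.5,117)",[((u-[260,120])*4).round().tolist() for u in proj("wrist",[ax+[0,0,117],[522,22.5,117]],c)],[((u-[260,140])*6+[460,0]).round().tolist() for u in proj("scene",[ax+[0,0,117],[522,22.5,117],ax+[0,0,65]])])
print(Q[:,0])
E
```

```text
[522.30342115  23.65903392 173.3627871 ] [-0.39383595  0.99279214 -1.45333962] 15.35
crop px: axis at z117, hole(522,22.5,117) [[230.0, 377.0], [225.0, 382.0]] [[618.0, 335.0], [615.0, 336.0], [626.0, 428.0]]
[ 9.72869814e-04 -1.08963232e-04 -9.99999521e-01]
```

View pics/c10.png

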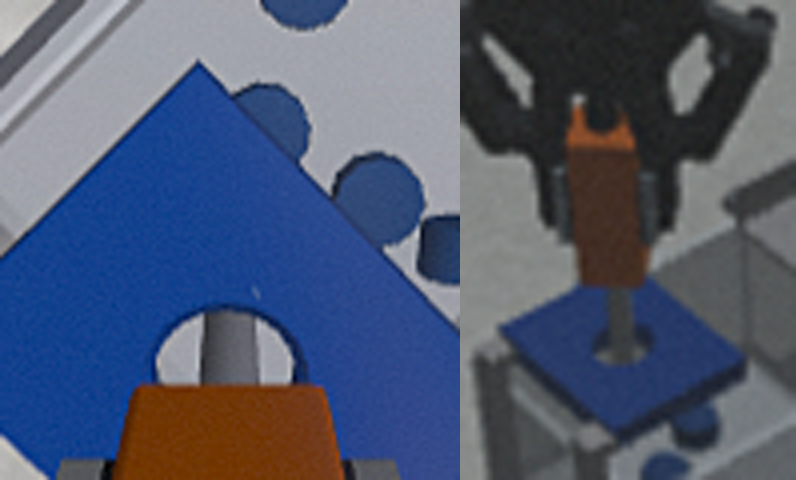

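```bash
python3 - <<'E'
from h import *
z=np.load("w10.npz");c=(z["K"],z["d"],z["T"]);p,Q=z["p"],z["Q"]
for dz in(-1,0,1.5):
  for h in(-21,-18,-15):
    b=p+[0,0,h]+Q[:,2]*dz
    print(dz,h,"wrist row",((proj("wrist",[b-13*Q[:,2]],c)[0]-[260,120])*4).round(1),"scene bottom corners",[((u-[260,140])*6+[460,0]).round().tolist() for u in proj("scene",[b+13*Q[:,2]+13*Q[:,1],b+13*Q[:,2]-13*Q[:,1]])])
print(np.abs(bot.state()["joint_velocities"]).max())
E
```

```text
-1 -21 wrist row [230.6 361.1] scene bottom corners [[640.0, 289.0], [574.0, 286.0]]
-1 -18 wrist row [230.7 368. ] scene bottom corners [[640.0, 283.0], [574.0, 280.0]]
-1 -15 wrist row [230.9 375.1] scene bottom corners [[639.0, 277.0], [573.0, 274.0]]
0 -21 wrist row [230.6 368.2] scene bottom corners [[640.0, 290.0], [574.0, 288.0]]
0 -18 wrist row [230.7 375.2] scene bottom corners [[640.0, 284.0], [574.0, 282.0]]
0 -15 wrist row [230.9 382.4] scene bottom corners [[639.0, 279.0], [573.0, 276.0]]
1.5 -21 wrist row [230.6 378.7] scene bottom corners [[639.0, 293.0], [574.0, 290.0]]
1.5 -18 wrist row [230.7 385.9] scene bottom corners [[639.0, 287.0], [573.0, 284.0]]
1.5 -15 wrist row [230.8 393.3] scene bottom corners [[639.0, 281.0], [572.0, 278.0]]
0.002625879045980617
```

```bash
python3 -c "
from h import *
print(bot.finish_job())"
```

```text
the job is handed in; nothing more can be done
None
```

The job is done and was handed in at about 15.4 s robot time. The arm is still holding the probe in the guide hole.

- **Tray:** I gripped the red bar and swung the tray up to about 1.18 rad. The scene picture then showed all four tablets in the chamber. I brought it back down to the height it was gripped at, and a later top view showed the bar back at its starting place.
- **Probe:** I took the large orange-handled probe from its stand and lowered it upright through the guide hole.
    - **Depth:** by the arm's reading the tip is about 65 mm above the bench, 25 mm below the rim.
    - **Centring:** wrist and scene pictures put the rod within about 1 mm of the hole's centre, against 7 mm of clearance all round.
    - **Contact and motion:** wrist force stayed under 2.5 N through the whole descent and the joints were still, so there was no sign of contact.

**Disagreements:**
- **Hole position:** the scene camera put it about 4 mm from where the wrist and top cameras did. I followed the wrist and top cameras, comparing rod and hole within the same picture.
- **Probe axis:** the last check suggests it sits about 1.5 mm off the gripper's centre, which I counted in the centring figure.
- **Bar grip:** the gripper read 7–8 mm on the 10 mm bar, but the bar held throughout.

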